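# Change the tribometer's load weight and put the ring weights in order

### The arm

A 6-joint arm with a two-finger parallel gripper is mounted at the origin on a cart in front of the work surface, level with it; the furniture and walls round the work are solid. World frame = base frame: x ahead of the robot, y to its left, z up, the work surface at z = 0. Lengths are in m, angles in rad, forces in N, time in s.
With the tool pointing down it reaches from about 0.275 to 1 m from the base axis. Payload 8.4 kg.
Tool frame: the origin (TCP) lies on the centre line of the jaws, within the pads' length; the fingertips stand 17 mm ahead of it and the grasp point (between the pads) lies 2 mm behind it (bot.tcp_to_tips is the y of the fingertips in the tool frame, in m); y points along the fingers, z is the direction in which the jaws open and shut, and the axes are right-handed (so a half turn about y gives the same grasp; the last joint's range is limited). The gripper opens to 85 mm and grips with 20 to 120 N. Pads are 22 mm wide; open, the fingers measure 114 mm over their backs; the gripper's body (76 mm by 85 mm) begins 54 mm behind the grasp point. The pads swing forward as they close: fully open they stand 13 mm farther back than shut.
Start: joints at [-0.002, 0.353, 1.633, -0, 1.155, -0.002], TCP at [0.625, -0, 0.248] pointing down, gripper open.
Joint ranges: [-2.63, 2.63], [-0.92, 2.1], [0.06, 2.66], [-1.3, 4.44], [0, 2.69], [-3.02, 3.02]. Speed limits (rad/s): [2.22, 2.22, 2.79, 3.14, 3.14, 3.14].

### API

Orientations are given as a unit quaternion [x, y, z, w].
In Python, from workcell import bot, hand, kinematics, get_obs, vision, hand_in gives the robot as it stands. The module is installed in compiled form; this text tells all that it offers. Calls block until the motion is done:
- bot.reach(position, orientation): joint-space move of the TCP to a pose.
- bot.servo_line(position, ori=None, velocity=0.15): straight line of the TCP; ori=None keeps the orientation; velocity is the mean speed in m/s.
- bot.goto_joints(angles): joint-space move.
- hand.move_gripper(opening, strength=None): finger opening in m; strength is the grip in N (None keeps the last); returns when the fingers have stopped.
- bot.dwell(seconds).
- kinematics.solve_ik(position, orientation): joint angles nearest the present ones, or None.
- get_obs(): the state.
- vision.read_camera(name): name is "scene" or "side" or "wrist"; returns a dict with "frame" (420x560x3 uint8, red, green, blue), "intrinsics" (3x3 intrinsics, pixels), "dist" ([k1, k2, p1, p2, k3] as OpenCV has them; the pictures are not rectified), "view" (4x4, takes a point from world to camera coordinates). Camera axes: x right, y down, z forward; pixel columns grow to the right and rows downward; lengths in m; the calibration is good to about 2 mm. A picture is of the moment at which its call begins. There is no depth.
A pose or a line that the arm cannot do raises bot.IKError and nothing moves.
- hand_in(): hands the job in, once; it reports no verdict.
The state is a dict: "time_s": time; "joint_pos": joint angles; "joint_vel": joint speeds; "joint_efforts": joint torques, N m; "position": TCP position; "orientation": TCP orientation; "wrist_force": force on the tool from outside, world axes, zero at the start; "ft_torque": the same for the moment, N m; "gripper_width": finger opening in m.
Only numpy, scipy, OpenCV 4.12 (cv2) and the standard library are available. Lean on these libraries where they do the work, as an engineer would, in place of code of your own. Each camera call takes 0.05 s, during which the arm holds its last target.

### The job

Make the pin-on-disc tribometer ready for its next, lightest run: the small ring weight belongs on the load spindle, and the large and the medium ring weight belong each in its own dish on the weight rail, the one turned to its size. At present they stand in each other's places, so park one of them in a free spot on the way. Set every weight down, never let it drop, and leave the dropper bottle and the petri dish beside the rail where they stand.

Things in the scene. Friction and masses are not known exactly. Their poses are not given: they have to be found in the camera images.
- weight_large: large ring weight of bare steel: plain upright cylinder 64 mm in diameter, 30 mm high, about 700 g, with a straight bore of 18 mm right through and a thin groove round its upper part; starts on the tribometer's spindle. Origin: centre of its underside, z up
- weight_medium: medium ring weight of bare steel: plain upright cylinder 50 mm in diameter, 27 mm high, about 360 g, with a straight bore of 18 mm right through and a thin groove round its upper part; starts, wrongly, in the large dish. Origin: centre of its underside, z up
- weight_small: small ring weight of bare steel: plain upright cylinder 36 mm in diameter, 24 mm high, about 145 g, with a straight bore of 18 mm right through and a thin groove round its upper part; starts, wrongly, in the medium dish. Origin: centre of its underside, z up
- dish_large: black shallow round dish for the large weight, fixed on the aluminium rail: flat floor 72 mm across, flaring to 79 mm inside and 86 mm outside at the rim. Origin: centre of its floor, on which the weight rests, 12 mm above the bench; the rim is 7 mm above it. The three dishes stand in a row, 100 mm apart, on a rail 104 x 322 mm, in any order
- dish_medium: black shallow round dish for the medium weight, fixed on the aluminium rail: flat floor 58 mm across, flaring to 65 mm inside and 72 mm outside at the rim. Origin: centre of its floor, on which the weight rests, 12 mm above the bench; the rim is 7 mm above it. The three dishes stand in a row, 100 mm apart, on a rail 104 x 322 mm, in any order
- dish_small: black shallow round dish for the small weight, fixed on the aluminium rail: flat floor 44 mm across, flaring to 51 mm inside and 58 mm outside at the rim. Origin: centre of its floor, on which the weight rests, 12 mm above the bench; the rim is 7 mm above it. The three dishes stand in a row, 100 mm apart, on a rail 104 x 322 mm, in any order; empty at the start
- spindle (a point): load spindle of the tribometer (white box 290 x 165 mm): this point is the centre of the top of the steel flange, 38 mm across, 126 mm above the bench, on which a weight rests. The spindle, 10 mm thick, rises 38 mm from it, the last 8 mm tapering to 4 mm. z up, x along the arm to its pivot 150 mm behind; nothing else within 100 mm stands higher than the flange
- load_arm (a joint): hinge of the light aluminium load arm that carries the spindle; rad, 0 = down with its pin on the test disc (as at the start), positive = spindle end lifted, up to 0.2; it falls back by its own weight
- dropper_bottle: bystander, not to be disturbed: small brown dropper bottle with a black top, 33 mm in diameter, 102 mm high, standing loose behind the rail (about 110 mm from its middle line). Origin: centre of its underside
- petri: bystander, not to be disturbed: white plastic petri dish without lid, 70 mm in diameter, 14 mm high, loose on the bench in front of the rail (about 120 mm from its middle line). Origin: centre of its underside
Things that resemble listed ones, but are neither listed nor needed, are in the scene too. What is shaped like the weight_large but pink or turquoise is not meant. Leave any black look-alike of the weight_small alone.

How it is judged:
By the outcome, as a careful person would: the job done as asked, in the order asked, and still so for the second after the job is handed in, with the robot touching nothing.
It also fails if it takes over 104 s, if anything falls off the work surface, if the arm or the gripper's body presses on something with over 40 N, if the wrist force passes 120 N, or if a joint passes its speed limit or range.

## Working session

There is one attempt and no reset: what is moved stays moved. The work goes in short steps, each a Python script; the robot and the scene stay as the last script left them, time stands still between calls to the robot, and variables do not carry over. Pictures are saved under pics/ and viewed, and the job is handed in when it is done.

```bash
mkdir -p pics; ls; python3 - <<'E'
from workcell import bot,hand,kinematics,get_obs,vision
import cv2,numpy as np
print(get_obs())
for n in ["scene","side","wrist"]:
    r=vision.read_camera(n); cv2.imwrite(f"pics/{n}0.png",r["frame"][:,:,::-1])
    print(n,r["intrinsics"].tolist(),r["dist"],np.round(r["view"],4).tolist())
E
```

```text
pics
{'time_s': 0.0, 'joint_pos': array([-2.38213885e-03,  3.53672644e-01,  1.63415962e+00,  3.17024235e-05,
        1.15518639e+00, -2.40590919e-03]), 'joint_vel': array([-0.00058358,  0.0004383 ,  0.00064499, -0.00130471, -0.00061115,
       -0.00042329]), 'joint_efforts': array([-2.03471049e-03, -6.05236173e+01, -3.42063046e+01, -2.62302356e-04,
        9.48130677e-03,  3.61521288e-06]), 'position': array([6.24535986e-01, 2.17165089e-05, 2.47535459e-01]), 'orientation': array([-0.50035099,  0.50036172, -0.49963255,  0.49965423]), 'wrist_force': array([-0.71022867, -0.59545807,  0.61550272]), 'ft_torque': array([0.05571361, 0.00379066, 0.01666518]), 'gripper_width': 0.08555029406064978}
scene [[496.8241447720104, 0.0, 288.5484983447304], [0.0, 496.8241447720104, 207.28175897889489], [0.0, 0.0, 1.0]] [0.02272716 0.         0.         0.         0.        ] [[0.863, -0.505, -0.0155, -0.4584], [-0.3369, -0.5524, -0.7625, 0.2723], [0.3764, 0.6632, -0.6469, 1.0051], [0.0, 0.0, 0.0, 1.0]]
side [[437.3128407974875, 0.0, 282.0026481202548], [0.0, 437.3128407974875, 206.46997328168797], [0.0, 0.0, 1.0]] [-0.12689232  0.          0.          0.          0.        ] [[0.9519, -0.3063, -0.0011, -0.5089], [-0.2025, -0.6266, -0.7526, 0.1882], [0.2298, 0.7166, -0.6585, 0.9506], [0.0, 0.0, 0.0, 1.0]]
wrist [[349.73398862880714, 0.0, 277.93112941953746], [0.0, 349.73398862880714, 210.14252198247235], [0.0, 0.0, 1.0]] [-0.02550326  0.          0.          0.          0.        ] [[1.0, 0.001, -0.001, -0.6253], [0.0012, -0.9452, 0.3266, -0.0438], [-0.0007, -0.3266, -0.9452, 0.3815], [0.0, 0.0, 0.0, 1.0]]
```

View pics/scene0.png

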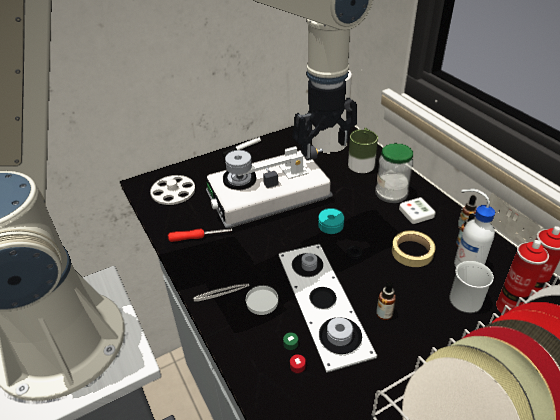

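View pics/side0.png

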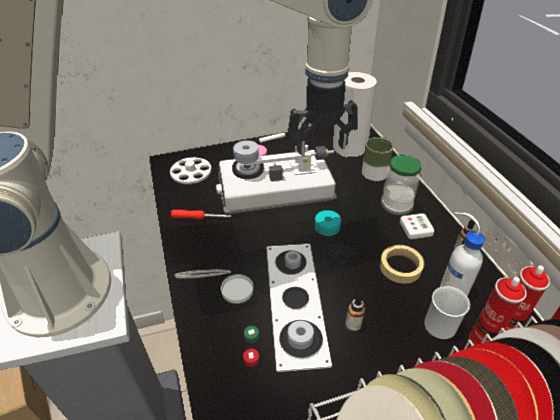

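View pics/wrist0.png

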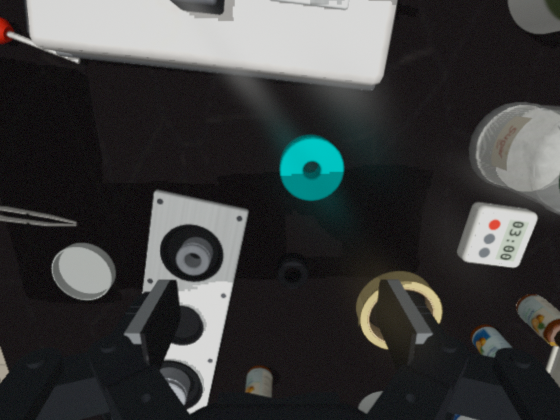

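```bash
cat > h.py <<'E'
from workcell import bot,hand,kinematics,get_obs,vision
import cv2,numpy as np
def cam(n,save=None):
    r=vision.read_camera(n)
    if save: cv2.imwrite(f"pics/{save}.png",r["frame"][:,:,::-1]); np.savez(f"pics/{save}.npz",**r)
    return r
def proj(r,P):
    V=r["view"]; rv,_=cv2.Rodrigues(np.array(V[:3,:3]))
    return cv2.projectPoints(np.array(P,float).reshape(-1,1,3),rv,np.array(V[:3,3]),np.array(r["intrinsics"]),np.array(r["dist"]))[0].reshape(-1,2)
def back(r,uv,z):
    p=cv2.undistortPoints(np.array(uv,float).reshape(-1,1,2),np.array(r["intrinsics"]),np.array(r["dist"])).reshape(-1,2)
    R=r["view"][:3,:3];t=r["view"][:3,3];c=-R.T@t
    d=np.c_[p,np.ones(len(p))]@R
    return c+d*((z-c[2])/d[:,2])[:,None]
def circ(r,x,y,z,rad):
    a=np.linspace(0,2*np.pi,40); return proj(r,np.c_[x+rad*np.cos(a),y+rad*np.sin(a),np.full(40,z)])
def crop(r,x0,y0,w,h,s,name,circs=()):
    im=cv2.resize(r["frame"][y0:y0+h,x0:x0+w,::-1],None,fx=s,fy=s,interpolation=cv2.INTER_CUBIC)
    for c in circs:
        q=((circ(r,*c)-[x0,y0]+.5)*s).astype(int); cv2.polylines(im,[q],True,(0,0,255),1)
    cv2.imwrite(f"pics/{name}.png",im)
E
python3 - <<'E'
from h import *
print(bot.tcp_to_tips)
s=cam("scene","s1"); d=cam("side","d1"); w=cam("wrist","w1")
crop(s,200,140,100,80,6,"s1spin"); crop(d,210,130,100,80,6,"d1spin"); crop(w,140,180,180,230,2.6,"w1rail")
for n,uv in [("med",[[340,326]]),("small",[[309,260]]),("small dish",[[322,298]])]: print(n,back(s,uv,.036))
for n,uv in [("med",[[301,330]]),("small",[[292,256]]),("small dish",[[295,297]])]: print(n,back(d,uv,.036))
print("large",back(s,[[238,158]],.156),back(d,[[245,149]],.156))
print(back(w,[[192,255]],.036),np.linalg.inv(w["view"])[:3,3])
E
```

```text
0.017
med [[ 0.4869666  -0.27745799  0.036     ]]
small [[ 0.52974888 -0.09459105  0.036     ]]
small dish [[ 0.4951054  -0.20055572  0.036     ]]
med [[ 0.48302306 -0.28039969  0.036     ]]
small [[ 0.52876426 -0.09175219  0.036     ]]
small dish [[ 0.49787457 -0.20177816  0.036     ]]
large [[0.5017132  0.19053797 0.156     ]] [[0.49608444 0.18249499 0.156     ]]
[[ 0.53347588 -0.0842159   0.036     ]] [0.62576398 0.08386216 0.37455784]
```

View pics/s1spin.png

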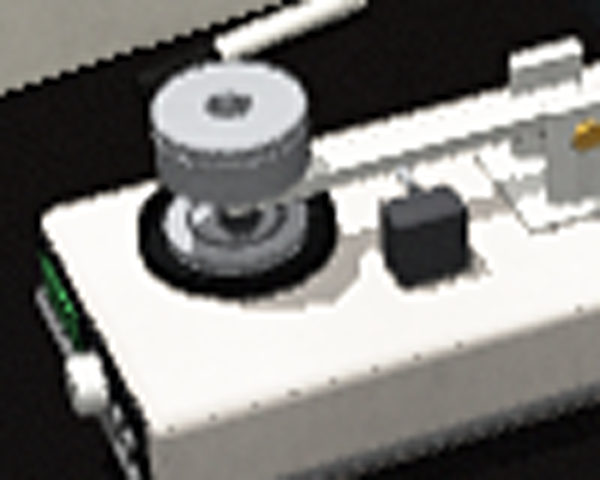

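View pics/d1spin.png

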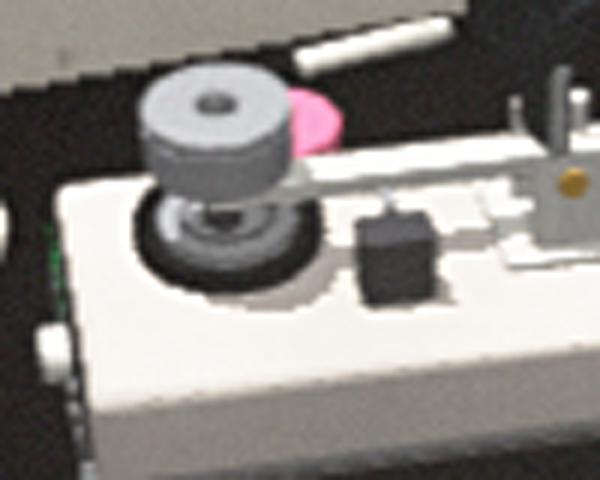

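View pics/w1rail.png

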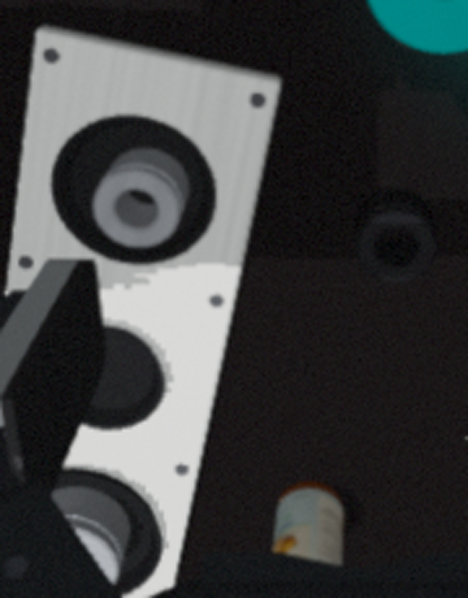

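```bash
python3 - <<'E'
from h import *
q=get_obs()["orientation"]
bot.reach([.50,.20,.36],q); w=cam("wrist","w2"); 
bot.reach([.505,-.10,.36],q); w=cam("wrist","w3"); print(get_obs()["time_s"],get_obs()["position"])
s=cam("scene","s3"); d=cam("side","d3")
E
```

```text
2.5667 [ 0.50526898 -0.09913921  0.35988823]
```

View pics/w2.png

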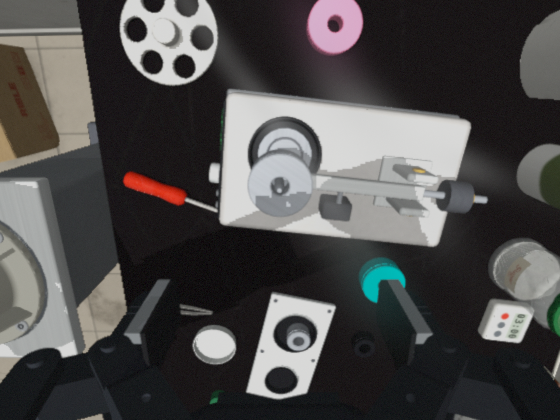

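View pics/w3.png

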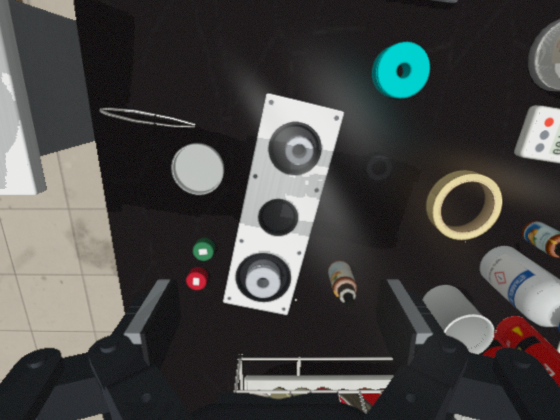

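```bash
cat > m.py <<'E'
from h import *
from scipy.optimize import least_squares
def edge_fit(r,x,y,z,rad,dark_in,win=5):
    """refine circle centre: search strongest gradient radially along normal (image) for each circle point"""
    g=cv2.GaussianBlur(cv2.cvtColor(r["frame"],cv2.COLOR_RGB2GRAY).astype(np.float32),(0,0),.8)
    for it in range(6):
        a=np.linspace(0,2*np.pi,72,endpoint=False); ks=np.linspace(-win,win,41)*1e-3
        U=np.c_[np.cos(a),np.sin(a)]
        P=np.array([[[x+(rad+k)*u[0],y+(rad+k)*u[1],z] for k in ks] for u in U])
        uv=proj(r,P.reshape(-1,3)).astype(np.float32)
        v=cv2.remap(g,uv[:,0].reshape(72,-1),uv[:,1].reshape(72,-1),cv2.INTER_LINEAR)
        gr=np.gradient(v,axis=1)*(1 if dark_in else -1)
        j=gr.argmax(1); m=gr.max(1); ok=(m>np.median(m)*.5)&(j>0)&(j<40)
        k=ks[j]
        f=lambda p:(U[ok]@p[:2]+p[2]-k[ok])*1e3
        s=least_squares(f,[0,0,0],loss="soft_l1",f_scale=.5); x+=s.x[0];y+=s.x[1]
    return x,y,s.x[2],ok.sum(),np.median(abs(s.fun))
E
python3 - <<'E'
from m import *
L=lambda n:dict(np.load(f"pics/{n}.npz"))
W=L("w3");S=L("s3");D=L("d3");W2=L("w2")
for n,r,uv in [("w3",W,[(296,148),(278,217),(264,277)]),("s3",S,[(307,263),(322,298),(340,336)]),("d3",D,[(292,260),(295,297),(300,336)])]:
    for u,rad in zip(uv,[.036,.029,.043]):
        p=back(r,[u],.019)[0]; print(n,"dish",rad,p[:2].round(4),np.round(edge_fit(r,p[0],p[1],.019,rad,True),4))
for n,r,uv in [("w3",W,[(299,150),(263,283)]),("s3",S,[(309,257),(340,326)]),("d3",D,[(292,256),(301,330)])]:
    for u,rad,z in zip(uv,[.018,.025],[.036,.039]):
        p=back(r,[u],z)[0]; print(n,"wt",rad,p[:2].round(4),np.round(edge_fit(r,p[0],p[1],z,rad,False),4))
for n,r,u in [("w2",W2,(280,183)),("s3",S,(238,158)),("d3",D,(246,148))]:
    p=back(r,[u],.156)[0]; print(n,"large",p[:2].round(4),np.round(edge_fit(r,p[0],p[1],.156,.032,False),4))
E
```

```text
w3 dish 0.036 [ 0.5301 -0.0893] [ 5.281e-01 -9.030e-02 -5.000e-04  7.200e+01  1.724e-01]
w3 dish 0.029 [ 0.5062 -0.1873] [ 5.057e-01 -1.877e-01 -7.000e-04  7.200e+01  2.808e-01]
w3 dish 0.043 [ 0.4851 -0.2842] [ 4.835e-01 -2.852e-01 -8.000e-04  7.200e+01  2.690e-01]
s3 dish 0.036 [ 0.5296 -0.0866] [ 0.528  -0.09    0.     65.      0.4212]
s3 dish 0.029 [ 0.5032 -0.1891] [ 5.051e-01 -1.874e-01  3.000e-04  7.200e+01  5.770e-01]
s3 dish 0.043 [ 0.4812 -0.2872] [ 4.830e-01 -2.845e-01 -1.000e-04  6.500e+01  4.038e-01]
d3 dish 0.036 [ 0.53   -0.0888] [ 5.252e-01 -9.280e-02 -3.000e-04  6.700e+01  8.567e-01]
d3 dish 0.029 [ 0.5024 -0.1897] [ 5.025e-01 -1.899e-01 -5.000e-04  7.200e+01  5.507e-01]
d3 dish 0.043 [ 0.4807 -0.2825] [ 4.804e-01 -2.867e-01 -3.000e-04  7.000e+01  5.116e-01]
w3 wt 0.018 [ 0.5331 -0.0892] [ 5.329e-01 -8.990e-02 -1.000e-04  7.200e+01  1.546e-01]
w3 wt 0.025 [ 0.4844 -0.2826] [ 4.835e-01 -2.820e-01  2.000e-04  6.800e+01  3.389e-01]
s3 wt 0.018 [ 0.5347 -0.0867] [ 5.3060e-01 -9.1800e-02 -1.0000e-04  4.6000e+01  1.0253e+00]
s3 wt 0.025 [ 0.4856 -0.2792] [ 4.828e-01 -2.813e-01 -6.000e-04  6.300e+01  4.116e-01]
d3 wt 0.018 [ 0.5288 -0.0918] [ 5.287e-01 -9.420e-02  2.000e-04  5.500e+01  8.865e-01]
d3 wt 0.025 [ 0.4823 -0.2822] [ 4.803e-01 -2.837e-01 -7.000e-04  6.700e+01  5.417e-01]
w2 large [0.5032 0.197 ] [ 5.031e-01  1.955e-01 -1.700e-03  4.500e+01  2.879e-01]
s3 large [0.5017 0.1905] [ 5.023e-01  1.944e-01 -4.000e-04  6.900e+01  5.790e-01]
d3 large [0.4996 0.1861] [ 4.987e-01  1.913e-01 -7.000e-04  6.800e+01  9.255e-01]
```

```bash
cat >> h.py <<'E'
from scipy.spatial.transform import Rotation as Rn
q0=np.array([-.5,.5,-.5,.5])
def yaw(a): return (Rn.from_euler("z",a)*Rn.from_quat(q0)).as_quat()
QR=yaw(np.arctan2(-.0225,.0975))
def st(m=""):
    o=get_obs(); print(m,round(o["time_s"],2),o["position"].round(4),"F",o["wrist_force"].round(2),"w",round(o["gripper_width"],4))
def down(x,y,z,step=.0005,maxd=.003,thr=4):
    """at z+: creep down from z+.0015 to contact"""
    bot.dwell(.15); f0=get_obs()["wrist_force"][2]
    zz=z+.002
    while zz>z-maxd+.002:
        zz-=step; bot.servo_line([x,y,zz],velocity=.02); f=get_obs()["wrist_force"][2]
        if abs(f-f0)>thr: break
    print("contact at",round(zz-z,4),"dF",round(f-f0,2))
E
python3 - <<'E'
from h import *
print(Rn.from_quat(q0).as_matrix().round(2).tolist())
x,y=.5322,-.0905
bot.reach([x,y,.09],QR); 
cam("wrist","w4");cam("scene","s4")
st()
E
```

```text
[[0.0, 0.0, 1.0], [-1.0, 0.0, 0.0], [0.0, -1.0, 0.0]]
 3.83 [ 0.5336 -0.0907  0.0916] F [-0.95 -0.37  0.35] w 0.0853
```

View pics/w4.png

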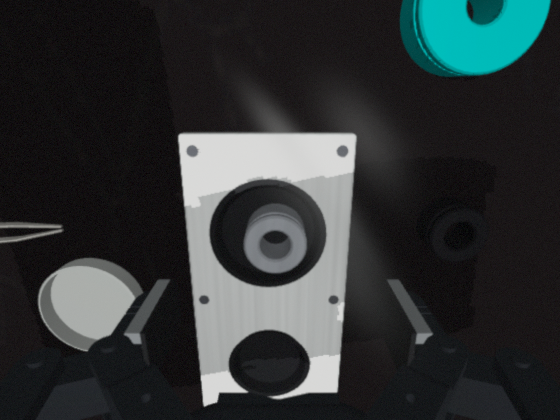

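View pics/s4.png

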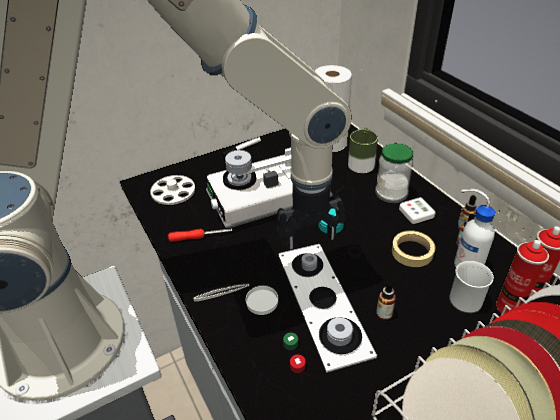

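```bash
python3 - <<'E'
from m import *
r=dict(np.load("pics/w4.npz"))
print(np.round(edge_fit(r,.5322,-.0905,.036,.018,False),4),np.round(edge_fit(r,.5275,-.0905,.019,.036,True),4))
x,y,*_=edge_fit(r,.5322,-.0905,.036,.018,False)
bot.servo_line([x,y,.038],velocity=.1); st("down")
hand.move_gripper(.03,80); st("grip")
cam("wrist","w5")
bot.servo_line([x,y,.085],velocity=.12); bot.dwell(.1); st("lift")
cam("wrist","w6");cam("side","d6")
E
```

```text
[ 5.329e-01 -8.960e-02  2.000e-04  5.200e+01  1.507e-01] [ 5.279e-01 -9.050e-02 -1.000e-04  7.200e+01  1.229e-01]
down 4.49 [ 0.5331 -0.0897  0.0382] F [ 0.46 -0.04  0.47] w 0.0855
grip 5.04 [ 0.5331 -0.0896  0.0389] F [-2.91 -0.32 10.76] w 0.0334
lift 5.73 [ 0.5322 -0.0895  0.0842] F [ 0.26  0.39 -1.46] w 0.0329
```

View pics/w6.png

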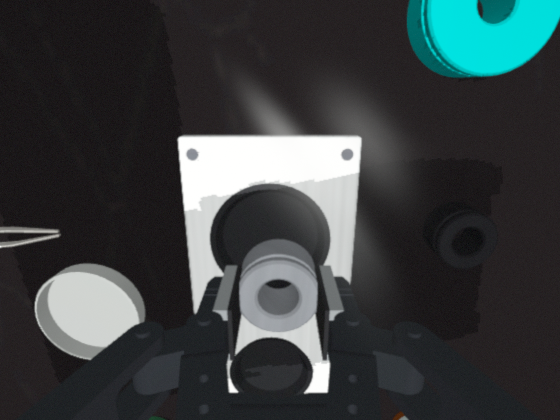

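View pics/d6.png

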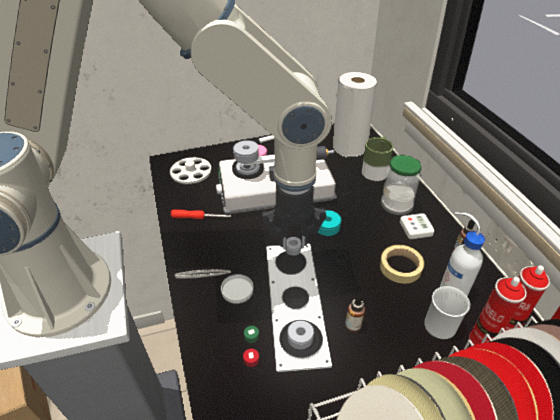

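```bash
python3 - <<'E'
from m import *
x,y=.5052,-.1878
bot.servo_line([x,y,.085],velocity=.12); bot.servo_line([x,y,.041],velocity=.1); 
down(x,y,.039,maxd=.004); st()
hand.move_gripper(.055,80); hand.move_gripper(.085); st("open")
bot.servo_line([x,y,.10],velocity=.2)
r=cam("wrist","w7")
print(np.round(edge_fit(r,x,y,.036,.018,False),4),np.round(edge_fit(r,x,y,.019,.029,True),4))
E
```

```text
contact at -0.0005 dF 6.99
 8.82 [ 0.5053 -0.1879  0.039 ] F [-2.09  0.56  6.36] w 0.0328
open 9.57 [ 0.5052 -0.1878  0.0385] F [-1.06  0.46  0.1 ] w 0.0847
[ 5.063e-01 -1.875e-01  4.000e-04  5.700e+01  2.520e-01] [ 5.055e-01 -1.880e-01 -1.000e-04  7.200e+01  1.178e-01]
```

View pics/w7.png

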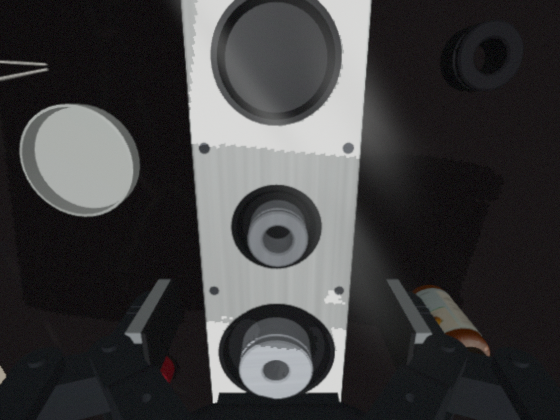

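```bash
python3 - <<'E'
from m import *
x,y=.4835,-.282
bot.servo_line([x,y,.10],velocity=.2)
r=cam("wrist","w8")
e=edge_fit(r,x,y,.039,.025,False); print(np.round(e,4))
if np.hypot(e[0]-x,e[1]-y)<.003: x,y=e[:2]
bot.servo_line([x,y,.038],velocity=.1); hand.move_gripper(.042,90); st("grip")
z=get_obs()["position"][2]
bot.servo_line([x,y,.11],velocity=.12); bot.dwell(.1); st("lift")
cam("wrist","w9")
x,y=.5279,-.0905
bot.servo_line([x,y,.11],velocity=.2); bot.servo_line([x,y,.041],velocity=.1)
down(x,y,.039,maxd=.004); st()
hand.move_gripper(.065,90); hand.move_gripper(.085); st("open")
bot.servo_line([x,y,.12],velocity=.2)
r=cam("wrist","w10")
print(np.round(edge_fit(r,x,y,.039,.025,False),4),np.round(edge_fit(r,x,y,.019,.036,True),4))
E
```

```text
[ 4.834e-01 -2.811e-01  2.000e-04  5.600e+01  2.078e-01]
grip 11.99 [ 0.4837 -0.2813  0.0393] F [-2.71  1.77 12.42] w 0.0471
lift 12.84 [ 0.4828 -0.2807  0.109 ] F [ 0.29 -0.23 -3.29] w 0.0468
contact at 0.0 dF 8.1
 16.01 [ 0.5279 -0.0905  0.0394] F [-1.78  0.8   4.57] w 0.0472
open 16.67 [ 0.5279 -0.0905  0.039 ] F [-0.    0.7   0.67] w 0.0854
[ 5.287e-01 -9.080e-02 -2.000e-04  6.100e+01  3.463e-01] [ 5.28e-01 -9.05e-02 -0.00e+00  7.00e+01  4.19e-02]
```

View pics/w9.png

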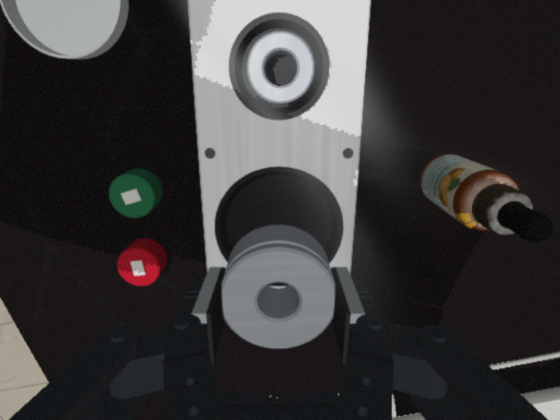

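View pics/w10.png

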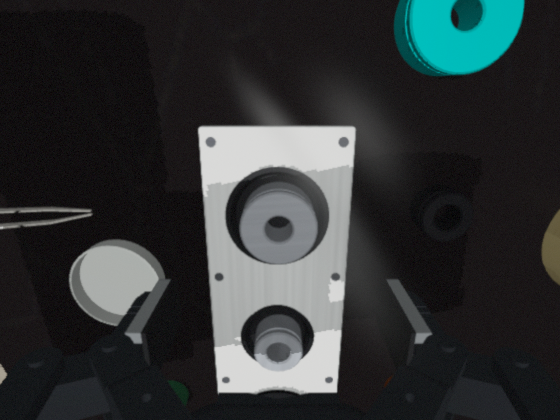

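```bash
python3 - <<'E'
from m import *
x,y=.5027,.1945
bot.servo_line([.5279,-.0905,.26],velocity=.3)
bot.reach([x,y,.26],q0); bot.dwell(.1)
r=cam("wrist","w11");cam("scene","s11");cam("side","d11"); st()
print(np.round(edge_fit(r,x,y,.156,.032,False),4))
E
```

```text
19.24 [0.5031 0.1935 0.26  ] F [ 0.01 -0.58  0.45] w 0.0851
[5.023e-01 1.906e-01 2.500e-03 3.500e+01 3.842e-01]
```

View pics/w11.png

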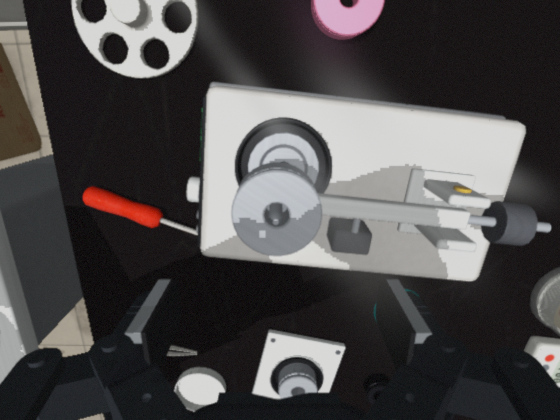

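View pics/s11.png

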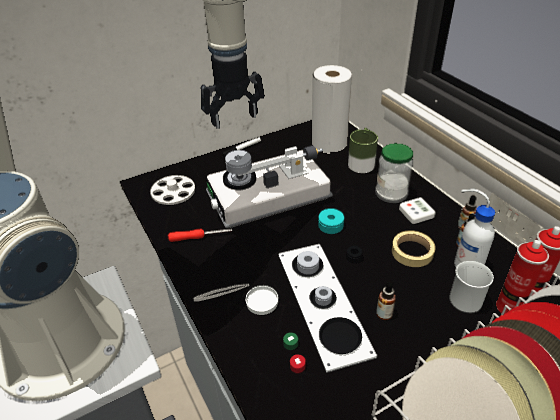

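```bash
python3 - <<'E'
from m import *
r=dict(np.load("pics/w11.npz"))
crop(r,210,140,140,130,5,"w11c",[(.5025,.1945,.156,.032),(.5025,.1945,.156,.009)])
E
```

```text
(no output)
```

View pics/w11c.png

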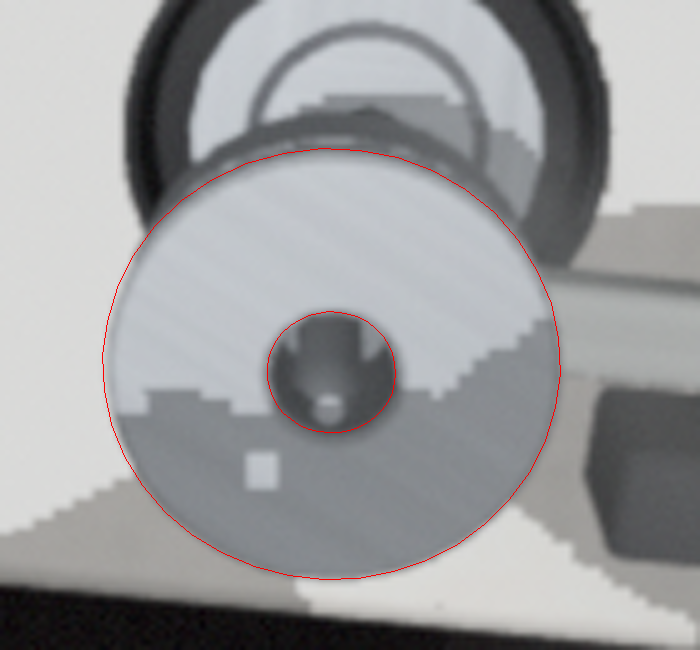

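```bash
python3 - <<'E'
from m import *
r=dict(np.load("pics/w11.npz"))
print("tip",back(r,[[210+328/5-.5,140+408/5-.5]],.164))
x,y=.5027,.1945
bot.servo_line([x,y,.18],velocity=.15); bot.servo_line([x,y,.148],velocity=.08); st("down"); 
hand.move_gripper(.056,110); st("grip")
bot.servo_line([x,y,.165],velocity=.06); bot.dwell(.1); st("lift1")
cam("scene","s12"); cam("wrist","w12"); cam("side","d12")
E
```

```text
tip [[0.50207673 0.19234663 0.164     ]]
down 20.48 [0.5027 0.1945 0.148 ] F [-0.73  0.57  0.44] w 0.0847
grip 20.84 [0.5029 0.1946 0.1495] F [-4.31 -1.03 11.82] w 0.0611
lift1 21.38 [0.5024 0.1944 0.1647] F [ 0.59  0.47 -6.08] w 0.0608
```

View pics/s12.png

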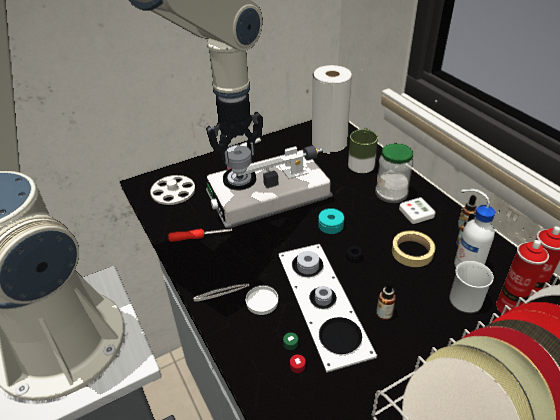

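View pics/w12.png

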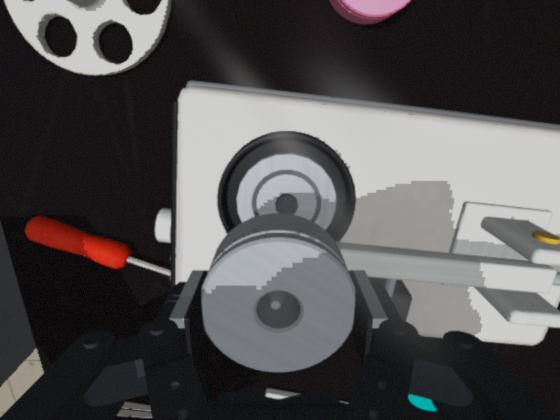

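```bash
python3 - <<'E'
from m import *
x,y=.5027,.1945
bot.servo_line([x,y,.25],velocity=.15); bot.dwell(.1); st()
s=cam("scene","s13"); w=cam("wrist","w13"); d=cam("side","d13")
crop(s,180,60,120,150,4,"s13c"); crop(d,190,60,120,140,4,"d13c")
crop(w,180,100,220,260,2.3,"w13c")
E
```

```text
22.34 [0.5019 0.1942 0.2486] F [-0.49 -0.29 -6.34] w 0.0615
```

View pics/s13c.png

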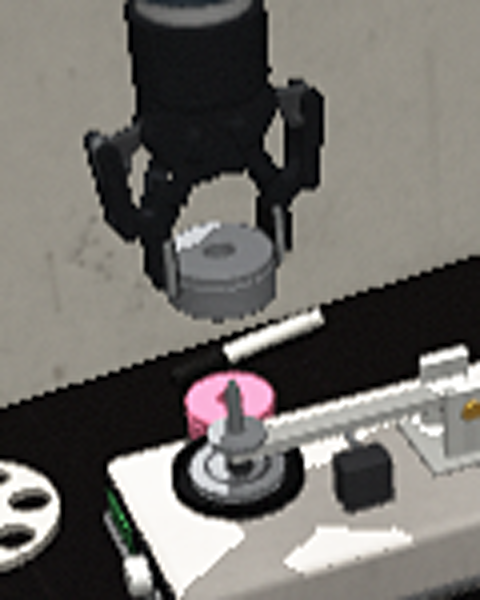

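View pics/d13c.png

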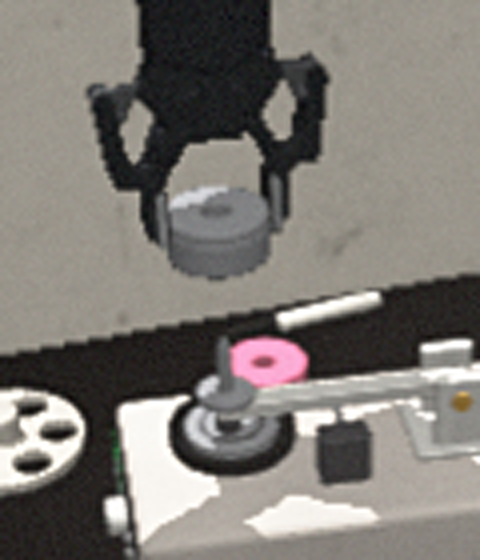

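View pics/w13c.png

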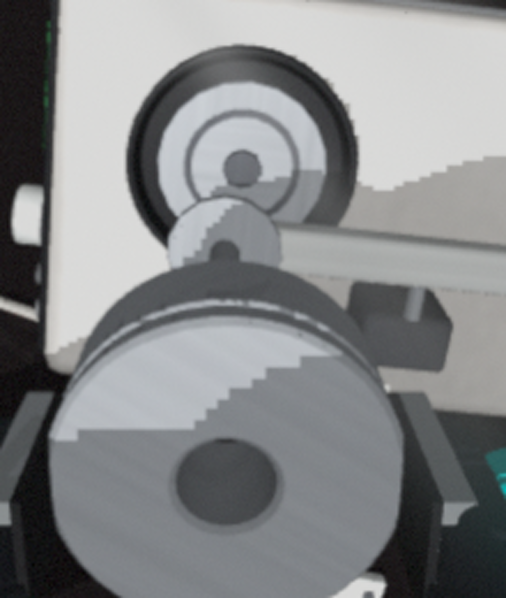

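```bash
python3 - <<'E'
from m import *
x,y=.4833,-.285
bot.servo_line([x,y,.2],ori=QR,velocity=.2); bot.servo_line([x,y,.045],velocity=.12); bot.servo_line([x,y,.0385],velocity=.05); st("pre")
down(x,y,.036,maxd=.006); st()
E
```

```text
pre 26.77 [ 0.4831 -0.2849  0.0383] F [-0.12  0.37 -6.89] w 0.0613
contact at -0.0005 dF 4.49
 28.18 [ 0.4833 -0.285   0.0357] F [-1.81  0.95 -1.53] w 0.0611
```

```bash
python3 - <<'E'
from m import *
x,y=.4833,-.285
bot.servo_line([x,y,.035],velocity=.02); st("press"); cam("side","d14"); cam("wrist","w14a")
hand.move_gripper(.075,90); hand.move_gripper(.085); st("open")
bot.servo_line([x,y,.12],velocity=.2)
r=cam("wrist","w14")
print(np.round(edge_fit(r,x,y,.042,.032,False),4),np.round(edge_fit(r,x,y,.019,.043,True),4))
x,y=.5063,-.1875
bot.servo_line([x,y,.11],velocity=.2); bot.dwell(.1)
r=cam("wrist","w15"); S=cam("scene","s15");D=cam("side","d15"); st()
print(np.round(edge_fit(r,x,y,.036,.018,False),4))
crop(S,200,130,90,90,6,"s15c"); crop(D,210,120,90,90,6,"d15c")
E
```

```text
press 28.43 [ 0.4834 -0.285   0.0356] F [-3.2   1.9   5.08] w 0.0609
open 29.08 [ 0.4834 -0.2851  0.035 ] F [ 0.18  0.25 -1.23] w 0.0851
[ 4.841e-01 -2.853e-01 -2.000e-04  5.400e+01  3.146e-01] [ 4.830e-01 -2.854e-01 -1.000e-04  5.800e+01  8.250e-02]
 30.61 [ 0.5062 -0.1885  0.1101] F [ 0.18 -0.56 -0.86] w 0.0849
[ 5.063e-01 -1.876e-01  4.000e-04  5.700e+01  1.844e-01]
```

View pics/w14.png

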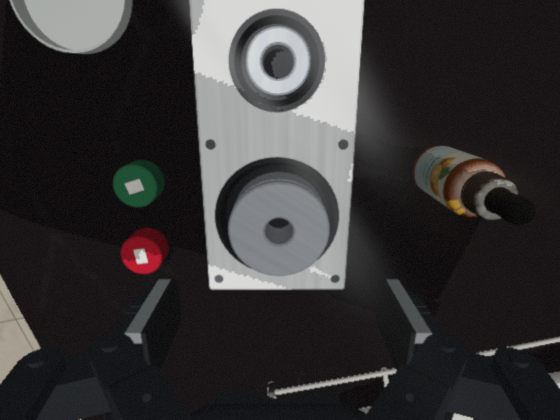

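View pics/s15c.png

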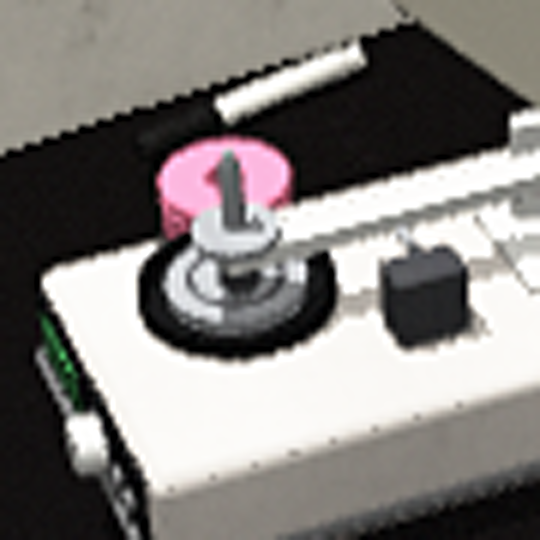

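View pics/d15c.png

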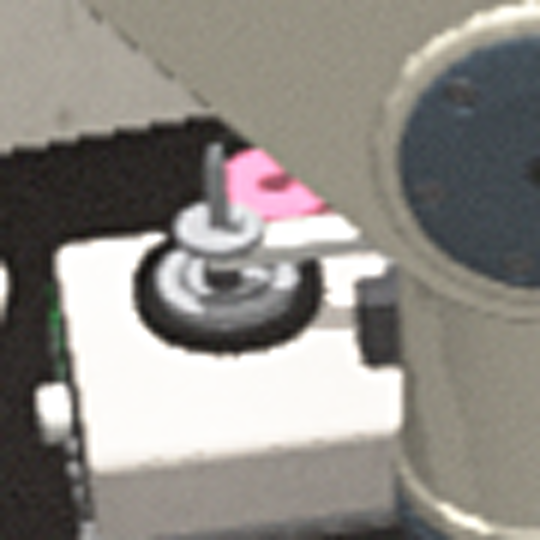

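View pics/w15.png

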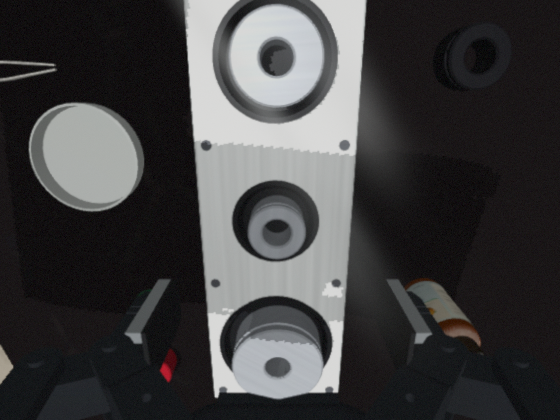

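```bash
python3 - <<'E'
from m import *
x,y=.5060,-.1876
bot.servo_line([x,y,.038],velocity=.12); hand.move_gripper(.03,80); st("grip")
bot.servo_line([x,y,.12],velocity=.15); bot.dwell(.1); st("lift")
bot.servo_line([x,y,.25],velocity=.3)
bot.servo_line([.502,.265,.25],ori=q0,velocity=.22); bot.dwell(.2); st()
w=cam("wrist","w16");S=cam("scene","s16");D=cam("side","d16")
E
```

```text
grip 31.9 [ 0.5063 -0.1877  0.039 ] F [-2.45  2.08 10.72] w 0.0328
lift 32.7 [ 0.5052 -0.1873  0.1188] F [-0.5  -0.87 -1.64] w 0.033
 35.69 [0.5021 0.2645 0.2501] F [ 0.02 -0.2  -1.97] w 0.0331
```

View pics/w16.png

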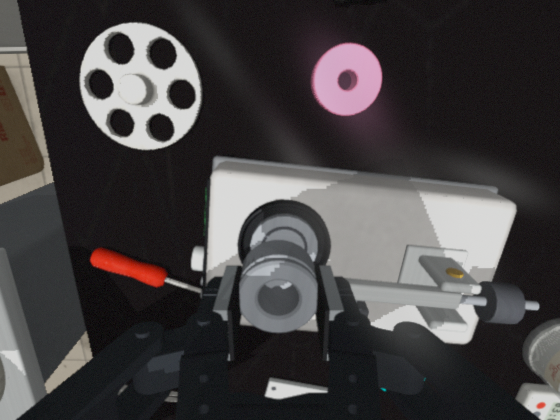

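View pics/s16.png

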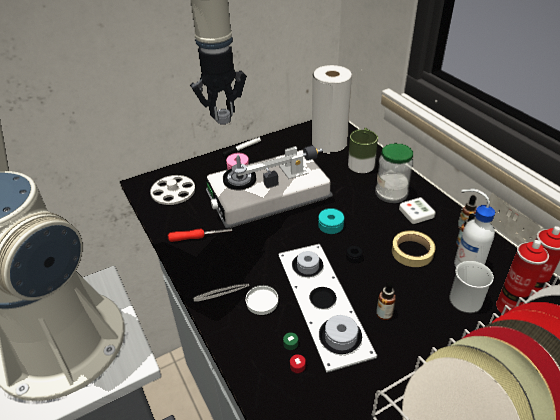

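```bash
python3 - <<'E'
from m import *
bot.servo_line([.502,.11,.25],velocity=.2); bot.dwell(.25); st()
w=cam("wrist","w17")
crop(w,210,60,150,110,5,"w17c",[(.5025,.1925,.126,.019),(.5025,.1925,.164,.002)])
crop(w,210,220,140,120,5,"w17d",[(.5021,.1099,.248,.018)])
E
```

```text
37.02 [0.502  0.1108 0.2499] F [-0.1   0.15 -0.7 ] w 0.0326
```

View pics/w17c.png

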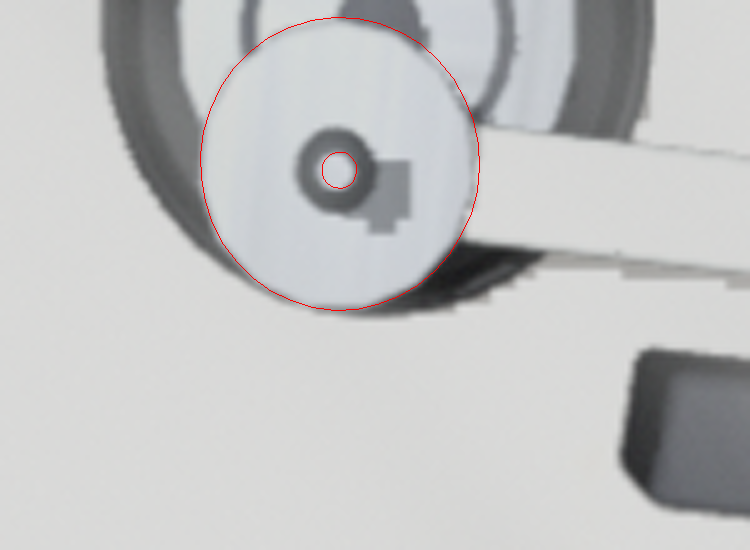

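View pics/w17d.png

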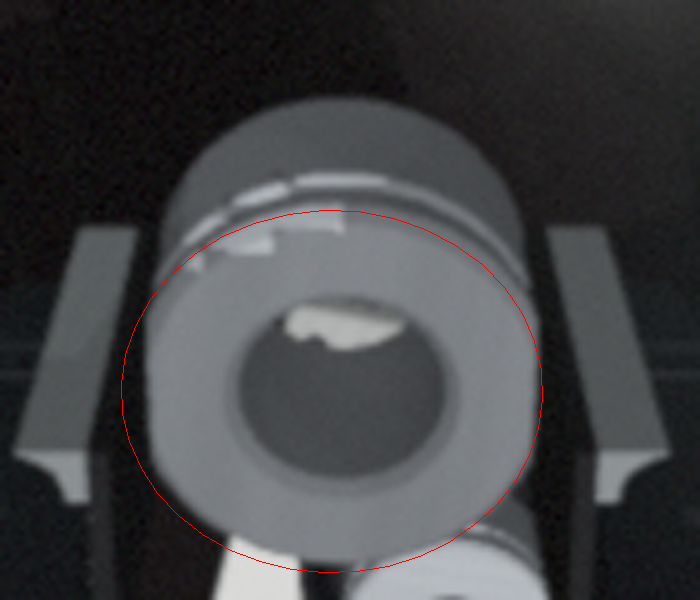

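```bash
python3 - <<'E'
from m import *
w=dict(np.load("pics/w17.npz"))
for i,z in enumerate([.2475,.244]):
  crop(w,210,220,140,120,5,f"w17e{i}",[(.5029,.1108,z,.018),(.5029,.1108,z,.009)])
E
cd pics; python3 -c "
import cv2,numpy as np
cv2.imwrite('w17f.png',cv2.resize(np.hstack([cv2.imread('w17e0.png'),cv2.imread('w17e1.png')]),None,fx=.57,fy=.57))"
```

```text
(no output)
```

View pics/w17f.png

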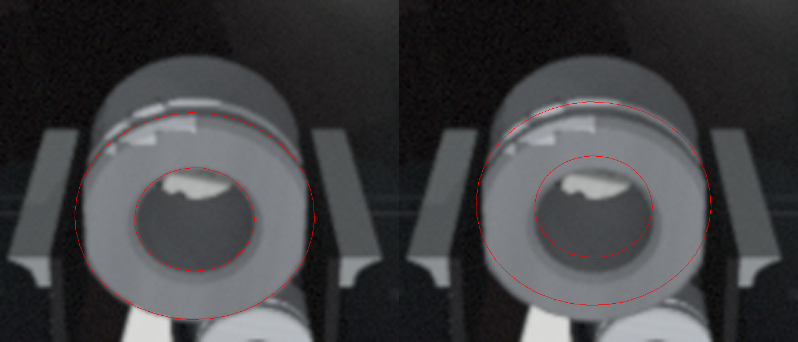

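```bash
python3 - <<'E'
from m import *
x,y=.5014,.1925
bot.servo_line([x,y,.25],velocity=.12); bot.servo_line([x,y,.205],velocity=.1);bot.dwell(.2); st()
w=cam("wrist","w18"); S=cam("scene","s18"); D=cam("side","d18")
crop(S,200,110,90,110,5,"s18c"); crop(D,210,100,90,110,5,"d18c"); crop(w,210,200,140,140,5,"w18c")
E
cd pics; python3 -c "
import cv2,numpy as np
a=cv2.resize(cv2.imread('w18c.png'),(550,550))
cv2.imwrite('c18.png',cv2.resize(np.hstack([cv2.imread('s18c.png'),cv2.imread('d18c.png'),a]),None,fx=.55,fy=.55))"
```

```text
38.71 [0.5019 0.1927 0.2057] F [ 0.29 -0.36 -0.58] w 0.0326
```

View pics/c18.png

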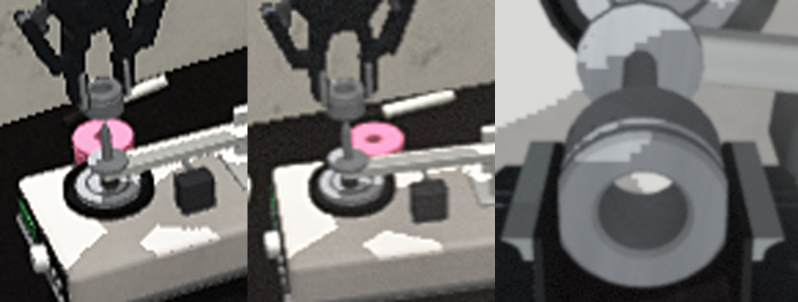

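```bash
python3 - <<'E'
from m import *
x,y=.5014,.1925
for z in [.19,.182,.175,.165,.158,.155]:
    bot.servo_line([x,y,z],velocity=.06); o=get_obs(); print(z,o["wrist_force"].round(1))
    if abs(o["wrist_force"]-[0,0,-1]).max()>6: print("STOP"); break
else:
    down(x,y,.1525,maxd=.005); st()
w=cam("wrist","w19"); S=cam("scene","s19"); D=cam("side","d19")
crop(S,200,110,90,110,5,"s19c"); crop(D,210,100,90,110,5,"d19c"); crop(w,210,200,140,140,5,"w19c")
E
cd pics; python3 -c "
import cv2,numpy as np
a=cv2.resize(cv2.imread('w19c.png'),(550,550))
cv2.imwrite('c19.png',cv2.resize(np.hstack([cv2.imread('s19c.png'),cv2.imread('d19c.png'),a]),None,fx=.55,fy=.55))"
```

```text
0.19 [ 0.  -0.1 -0.7]
0.182 [-0.1 -0.3 -1.1]
0.175 [ 0.1  0.1 -0.7]
0.165 [ 0.1  0.2 -0.5]
0.158 [-0.8 -0.9 -1.2]
0.155 [ 1.1  0.3 -1.9]
contact at 0.0 dF 6.38
 41.79 [0.5015 0.1925 0.153 ] F [-1.96 -1.39  4.95] w 0.0329
```

View pics/c19.png

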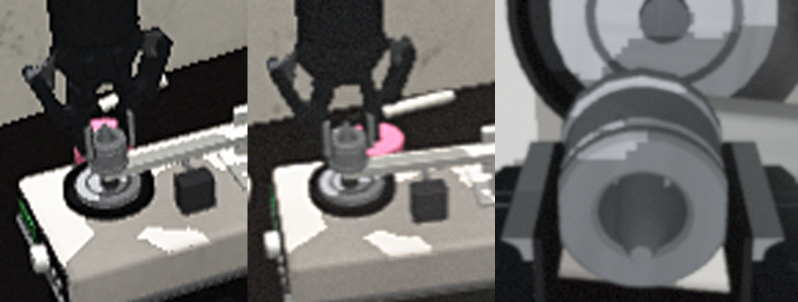

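Contact exactly at the expected height, and the spindle is inside the bore. I'll release and retreat straight up.

```bash
python3 - <<'E'
from m import *
x,y=.5014,.1925
hand.move_gripper(.05,80); hand.move_gripper(.085); st("open")
bot.servo_line([x,y,.17],velocity=.08); bot.servo_line([x,y,.30],velocity=.25); bot.dwell(.2)
w=cam("wrist","w20"); S=cam("scene","s20"); D=cam("side","d20"); st()
crop(w,215,160,120,110,5,"w20c",[(.5025,.1925,.150,.018),(.5025,.1925,.150,.009)])
crop(S,200,120,90,90,5,"s20c")
print(back(dict(np.load("pics/s20.npz")),[[0,0]],0).shape)
E
```

```text
open 42.69 [0.5014 0.1925 0.1525] F [ 0.13 -0.02  0.22] w 0.0851
 44.08 [0.5011 0.1924 0.2991] F [ 0.19 -0.16  0.58] w 0.0851
(1, 3)
```

View pics/w20c.png

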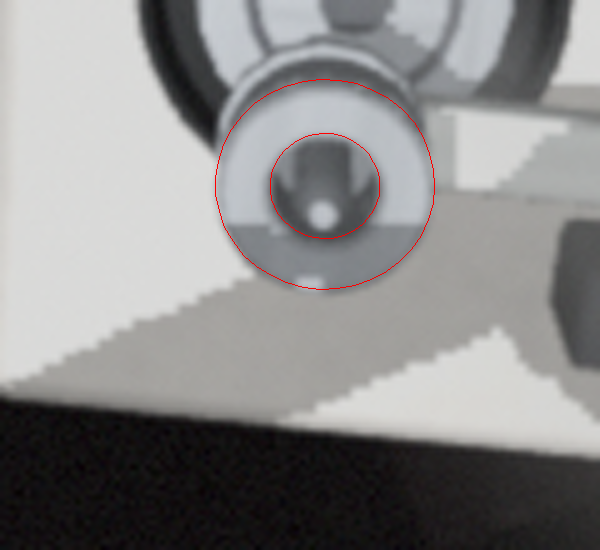

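View pics/s20c.png

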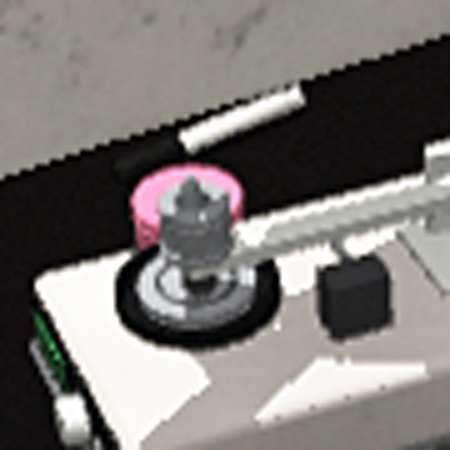

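View pics/d20.png

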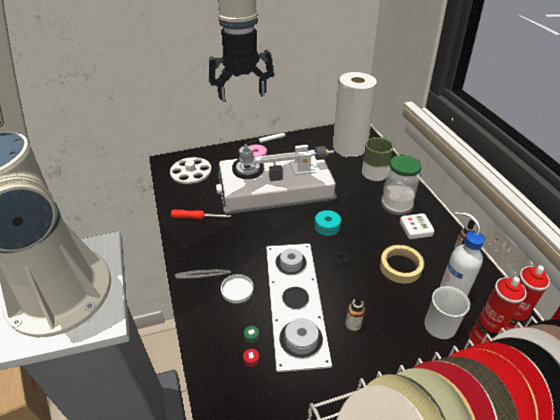

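Small weight flat on the flange with the spindle through it (side ≈ (246,152)). The medium (291,258) and large (301,335) sit in their dishes, and bottle (355,315) and petri (237,289) are where they started. I'm handing in.

```bash
python3 -c "
from workcell import hand_in,get_obs
print(get_obs()['time_s']); print(hand_in())"
```

```text
44.075
the job is handed in; nothing more can be done
None
```

The job is handed in after 44 s of the 104 s allowed. The small weight is on the spindle, the medium weight is in the medium dish and the large weight is in the large dish. I parked the small weight in its own empty dish, then moved the medium and the large, and placed the small on the spindle last. Every weight was lowered until the wrist force showed contact before I let go.

**Last checks:**
- **Dishes:** measured with the wrist camera, the medium and large weights sit within about 1 mm of their dish centres.
- **Spindle:** the small weight is flat on the flange with the spindle through its bore. Contact came at the expected height.
- **Bystanders:** by eye, the dropper bottle and petri dish look unmoved in the final side picture.

**Disagreements:**
- The side camera read about 2–4 mm off the other two, so I relied on the wrist and scene cameras.
- One automatic circle fit on the large weight was unreliable against the white box. I replaced it with an overlay check before gripping.
- The gripper showed about 3 mm less than each weight's diameter while holding it. I took that to be the pads giving, as no weight slipped.

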